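# Find the concealed catch of the desk box

### The arm

A 7-joint arm with a two-finger parallel gripper is mounted at the origin on a cart in front of the work surface, level with it; the furniture and walls round the work are solid. World frame = base frame: x ahead of the robot, y to its left, z up, the work surface at z = 0. Lengths are in mm, angles in rad, forces in N, time in s.
With the tool pointing down it reaches from about 350 to 900 mm from the base axis. Payload 7.2 kg.
Tool frame: the origin (TCP) lies between the finger pads; the fingertips stand r.tip_reach ahead of it and the grasp point (between the pads) lies 3 mm ahead of it (r.tip_reach is the distance from the TCP to the fingertips, in mm); z points along the fingers, y is the line along which they close (so a half turn about z gives the same grasp; the last joint's range is limited). The gripper opens to 85 mm and grips with 20 to 120 N. Pads are 22 mm wide; open, the fingers measure 114 mm over their backs; the gripper's body (76 mm by 85 mm) begins 54 mm behind the grasp point. The pads swing forward as they close: fully open they stand 13 mm farther back than shut.
Start: joints at [1.093, 0.411, -0.013, 1.596, 0.006, 1.134, -0.082], TCP at [249.005, -573.258, 253.297] pointing down, gripper open.
Joint ranges: [-2.95, 2.95], [-0.29, 1.99], [-1.47, 1.44], [0.14, 2.54], [-1.03, 4.17], [0.13, 1.85], [-2.86, 2.86]. Speed limits (rad/s): [2.39, 2.39, 3.01, 3.01, 3.14, 3.14, 3.14].

### API

Orientations are given as a unit quaternion [w, x, y, z].
In Python, from rig import r, telemetry, eyes, job gives the robot as it stands. Calls block until the motion is done:
- r.goto(position, orientation): joint-space move of the TCP to a pose.
- r.move_linear(position, orientation=None, velocity=150, until_force=None): straight line of the TCP; orientation=None keeps the orientation; velocity is the mean speed in mm/s. With until_force (N) it stops when the force on the tool has changed by that much, and returns True; else False.
- r.set_joints(angles): joint-space move.
- r.let_go() and r.grasp(squeeze=None): open the fingers fully, or close them until they stop; squeeze is the grip in N (None keeps the last).
- r.pause(seconds).
- r.ik(position, orientation): joint angles nearest the present ones, or None.
- telemetry.state(): the state.
- eyes.get_image(name): name is "side" or "top" or "wrist"; returns a dict with "color" (400x640x3 uint8, blue, green, red), "range_z" (400x640 float32, mm along the optical axis (not along the pixel's ray), 0 where there is no reading), "fx", "fy", "cx", "cy" (pixels), "world_from_camera" (4x4, takes a point from camera to world coordinates); the wrist camera has in their place "T_tool_cam" (4x4, takes a point from camera to tool coordinates, whose origin is the TCP and whose axes are the flange's). Camera axes: x right, y down, z forward; pixel columns grow to the right and rows downward; lengths in mm; the calibration is good to about 2 mm. A picture is of the moment at which its call begins: read the wrist's pose just before it.
A pose or a line that the arm cannot do raises r.MotionError and nothing moves.
- job.hand_in(): hands the job in; it is judged then, once.
The state is a dict: "t": time; "joints": joint angles; "qd": joint speeds; "joint_efforts": joint torques, N m; "ee_pos": TCP position; "tool_rot": TCP orientation; "ft_force": force on the tool from outside, world axes, zero at the start; "torque": the same for the moment, N m; "gripper_width": finger opening in mm; "grasp_force": force on a finger pad.
Only numpy, scipy, OpenCV 4.12 (cv2) and the standard library are available. Lean on these libraries where they do the work, as an engineer would, in place of code of your own. Each camera call takes 0.05 s, during which the arm holds its last target. There are 200 camera calls.

### The job

One of the five look-alike flush panels in the top of the wooden desk box is a concealed catch; the other four are solid. Feel for it by pressing the panels gently with the fingertips, push the catch in so that the drawer springs right out by itself, then let the catch come back up and take the hand away. Do not touch the drawer, and do not pick up or shift any of the things lying on the box and round it.

Things in the scene. Friction and masses are not known exactly. Their poses are not given: they have to be found in the camera images.
- desk_box: wooden desk box fixed to the desk, 160 (x) x 260 (y) x 66 (z) mm; origin at the centre of its underside; its own -x side is the drawer side, facing the robot. A row of five identical dark panels runs along y in the top, each 46 (x) x 42.5 (y) mm, spaced 44 mm, lying 1.5 mm below the box's top face; the row is centred 10 mm to +x of the box's middle. 
- catch (a joint): how far the concealed catch is pressed in (m): 0 at rest, 0.006 fully in. It is one of the five panels; which one cannot be seen. It gives way straight down against a spring (2 N to start, 5 N fully in), the drawer lets go at about 0.0035, and it springs back up when let go. The other four panels are rigid
- drawer (a joint): how far the drawer has come out (m): 0 shut, 0.06 fully out. It is sprung outward (about 2 N) and comes out by itself once the catch lets go
- tray: the drawer of pale wood in the lower part of the box, 246 mm wide, its front 49 mm high, without handle; it comes out 60 mm to the box's -x. Its origin coincides with the box's while shut
- panel_0 (a point): centre of the top face of panel place 0 of the row (0 counted from the box's -y end, on the robot's right); axes as the box's. Any of the five may be the catch. To press it a fingertip must lie wholly within the 46 x 42.5 mm panel
- panel_1 (a point): centre of the top face of panel place 1 of the row (1 counted from the box's -y end, on the robot's right); axes as the box's. Any of the five may be the catch. To press it a fingertip must lie wholly within the 46 x 42.5 mm panel
- panel_2 (a point): centre of the top face of panel place 2 of the row (2 counted from the box's -y end, on the robot's right); axes as the box's. Any of the five may be the catch. To press it a fingertip must lie wholly within the 46 x 42.5 mm panel
- panel_3 (a point): centre of the top face of panel place 3 of the row (3 counted from the box's -y end, on the robot's right); axes as the box's. Any of the five may be the catch. To press it a fingertip must lie wholly within the 46 x 42.5 mm panel
- panel_4 (a point): centre of the top face of panel place 4 of the row (4 counted from the box's -y end, on the robot's right); axes as the box's. Any of the five may be the catch. To press it a fingertip must lie wholly within the 46 x 42.5 mm panel
- eraser: green and white eraser, 21x48x12 mm, loose on the box top behind the panels; origin at the centre of its underside; to be left alone
- sharpener: small yellow pencil sharpener, 15x26x14 mm, loose on the box top behind the panels; origin at the centre of its underside; to be left alone
- calculator: dark pocket calculator, 122x78x15 mm, on the desk to the right; origin at the centre of its underside; to be left alone
- mug: cream mug, 90x129x94 mm, on the desk to the left; origin at the centre of its underside; to be left alone
- stapler: blue and black stapler, 38x151x52 mm, on the desk to the left; origin at the centre of its underside; to be left alone
- glue_stick: red and blue glue stick, 25 mm across, 96 mm high, standing on the desk to the right; origin at the centre of its underside; to be left alone
- sticky_pad: pink and yellow pad of sticky notes, 75x75x16 mm, on the desk to the left; origin at the centre of its underside; to be left alone

How it is judged:
By the outcome, as a careful person would: the job done as asked, in the order asked, and still so for the second after the job is handed in, with the robot touching nothing.
It also fails if it takes over 48 s, if anything falls off the work surface, if the arm or the gripper's body presses on something with over 40 N, if the wrist force passes 120 N, or if a joint passes its speed limit or range.

## Working session

There is one attempt and no reset: what is moved stays moved. The work goes in short steps, each a Python script; the robot and the scene stay as the last script left them, time stands still between calls to the robot, and variables do not carry over. Pictures are saved under pics/ and viewed, at most 10 in all, crops included, and the job is handed in when it is done.

```bash
ls; mkdir -p pics; python3 - <<'E'
from rig import r, telemetry, eyes, job
import cv2,numpy as np
s=telemetry.state();print(s,r.tip_reach)
for n in("top","side"):
    d=eyes.get_image(n);cv2.imwrite(f"pics/{n}0.png",d["color"]);np.savez(f"{n}0.npz",**d)
    print(n,d["fx"],d["cx"],d["cy"],np.round(d["world_from_camera"],3))
E
```

```text
pics
{'t': 0.0, 'joints': array([ 1.09280488,  0.41191068, -0.01273615,  1.59707635,  0.00562163,
        1.13430744, -0.08218098]), 'qd': array([-0.0002728 , -0.00038228, -0.00098461, -0.000527  ,  0.0014159 ,
        0.00153687, -0.00199252]), 'joint_efforts': array([ 1.51368615e-03, -6.00623417e+01,  6.83009606e-01, -2.99408215e+01,
        1.38876427e-02,  1.06433930e-02,  9.83486785e-07]), 'ee_pos': array([ 248.78962797, -572.82514197,  252.432991  ]), 'tool_rot': array([-8.00069300e-04,  9.79074227e-01,  2.03501757e-01, -2.31883782e-04]), 'ft_force': array([ 0.61671435, -0.43312633, -0.00346498]), 'torque': array([ 0.00458541,  0.00703609, -0.03218257]), 'grasp_force': 0.0, 'gripper_width': 85.50258847062277} 22.0
top 365.7386774009485 324.1239114041543 197.12655499208012 [[ 1.640000e-01 -9.250000e-01  3.420000e-01  1.336620e+02]
 [-9.870000e-01 -1.530000e-01  5.700000e-02 -1.721040e+02]
 [-0.000000e+00 -3.460000e-01 -9.380000e-01  1.088516e+03]
 [ 0.000000e+00  0.000000e+00  0.000000e+00  1.000000e+00]]
side 405.76163344412737 321.37433373010913 199.52735584613646 [[-1.00000e+00 -8.00000e-03 -5.00000e-03  5.34888e+02]
 [-2.00000e-03  6.84000e-01 -7.30000e-01  8.30113e+02]
 [ 9.00000e-03 -7.30000e-01 -6.84000e-01  9.46332e+02]
 [ 0.00000e+00  0.00000e+00  0.00000e+00  1.00000e+00]]
```

View pics/top0.png

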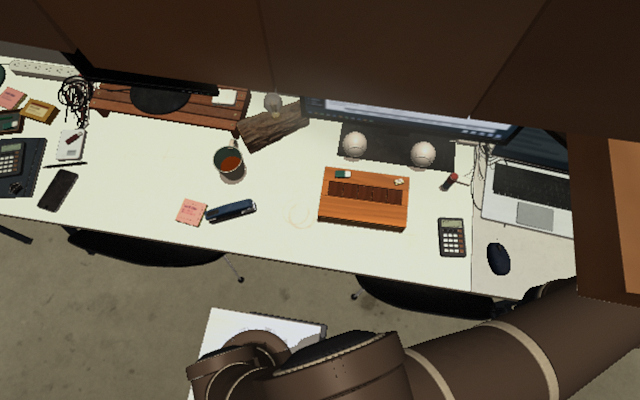

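View pics/side0.png

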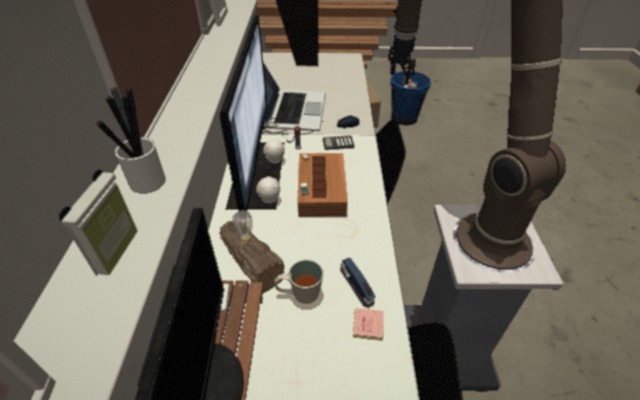

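The top view shows the box at about (320–410, 168–230), with the dark panel row from (328,190) to (404,198). The eraser is at (343,174) and the sharpener at (399,182). In the side view the panel row is at about (320,175). Next I'll segment the box and the panel row in both views.

```bash
cat > loc.py <<'E'
import cv2,numpy as np
def rays(d,uv,z):
    uv=np.asarray(uv,float).reshape(-1,2);T=d["world_from_camera"]
    c=np.c_[(uv[:,0]-d["cx"])/d["fx"],(uv[:,1]-d["cy"])/d["fy"],np.ones(len(uv))]@T[:3,:3].T
    return T[:3,3]+c*((z-T[2,3])/c[:,2])[:,None]
def cloud(d):
    v,u=np.mgrid[:400,:640];Z=d["range_z"];T=d["world_from_camera"]
    P=np.stack([(u-d["cx"])/d["fx"]*Z,(v-d["cy"])/d["fy"]*Z,Z],-1)
    return P@T[:3,:3].T+T[:3,3]
E
python3 - <<'E'
from loc import *
roi={"top":(312,160,418,236),"side":(290,145,355,222)}
for n in roi:
    d=dict(np.load(n+"0.npz"));P=cloud(d);x0,y0,x1,y1=roi[n]
    m=np.zeros((400,640),np.uint8);m[y0:y1,x0:x1]=1
    b=d["color"].astype(int);Z=d["range_z"]
    hsv=cv2.cvtColor(d["color"],cv2.COLOR_BGR2HSV)
    top=(m>0)&(P[...,2]>52)&(P[...,2]<80)&(Z>0)
    print(n,"top z",np.median(P[top][:,2]),top.sum())
    for nm,mk,z in(("box",top,66),("row",top&(hsv[...,2]<120),64.5)):
        mk=cv2.morphologyEx(mk.astype(np.uint8),cv2.MORPH_OPEN,np.ones((3,3)))
        if nm=="box": mk=cv2.morphologyEx(mk,cv2.MORPH_CLOSE,np.ones((9,9)))
        c=max(cv2.findContours(mk,0,1)[0],key=cv2.contourArea)
        w=rays(d,c,z)[:,:2].astype(np.float32)
        print(nm,cv2.contourArea(c),cv2.minAreaRect(w))
    v=hsv[y0:y1,x0:x1,2]; 
    cv2.imwrite(f"pics/{n}c.png",cv2.resize(d["color"][y0:y1,x0:x1],None,fx=5,fy=5,interpolation=cv2.INTER_NEAREST))
E
```

```text
top top z 66.31359410152339 4434
box 4351.0 ((527.40185546875, -228.1172332763672), (164.7662353515625, 259.99212646484375), 1.243843674659729)
row 953.5 ((541.80615234375, -227.81982421875), (47.61191940307617, 218.00558471679688), 1.4432289600372314)
side top z 66.84726259220372 2471
box 2427.0 ((528.4884643554688, -219.31631469726562), (159.94935607910156, 272.0878601074219), 1.1847519874572754)
row 484.0 ((537.91845703125, -230.5651397705078), (46.23164367675781, 216.7002716064453), 1.0932037830352783)
```

View pics/topc.png

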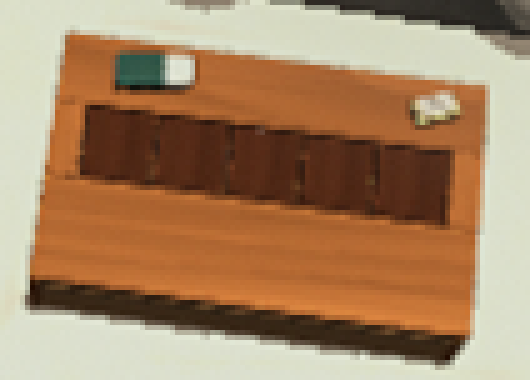

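The crop shows five panels in a row, with the eraser behind panel 4 and the sharpener behind panel 0. Both are clear of the row. Next I'll close the fingers, hover over the row and refine the position with the wrist camera.

```bash
cat >> loc.py <<'E'
from scipy.spatial.transform import Rotation as R
def down(yaw):  # tool z down, tool y (closing line) along the box's x
    M=np.array([[0,1,0],[1,0,0],[0,0,-1.]])
    q=(R.from_euler('z',yaw)*R.from_matrix(M)).as_quat();return np.r_[q[3],q[:3]]
def down2(yaw): return down(yaw+np.pi)
E
python3 - <<'E'
from loc import *
from rig import r, telemetry, eyes
yaw=np.radians(1.25)
j0=telemetry.state()["joints"]
c=[]
for f in(down,down2):
    j=r.ik([500,-229,230],f(yaw));print(f.__name__,None if j is None else np.round(j,2))
    if j is not None:c.append((np.abs(np.array(j)-j0).max(),f))
f=min(c,key=lambda k:k[0])[1];print(f.__name__)
r.grasp();print(r.tip_reach)
try: r.goto([500,-229,230],f(yaw))
except r.MotionError as e: print(e)
s=telemetry.state();d=eyes.get_image("wrist")
print(s["t"],s["ee_pos"],s["tool_rot"],s["ft_force"],s["gripper_width"],r.tip_reach)
w,x,y,z=s["tool_rot"];T=np.eye(4);T[:3,:3]=R.from_quat([x,y,z,w]).as_matrix();T[:3,3]=s["ee_pos"]
d["world_from_camera"]=T@d["T_tool_cam"];np.savez("wrist1.npz",**d);cv2.imwrite("pics/wrist1.png",d["color"])
E
```

```text
down [ 0.68  0.34 -0.42  1.79  0.16  1.05  0.22]
down2 [ 0.24  0.3   0.13  1.82 -0.04  1.02 -2.74]
down
22.0
2.4417 [ 499.38438924 -230.98211493  229.93976001] [ 1.47492756e-04  7.00635179e-01  7.13519570e-01 -3.84386379e-04] [ 0.37541975 -0.73762401 -0.20390422] 0.2280531352168679 22.0
```

View pics/wrist1.png

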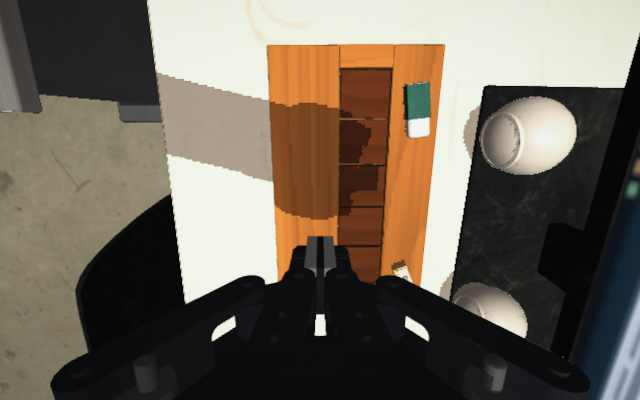

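The wrist view (up is +y, right is +x) shows the panel row at u≈340–392, with seams at v≈68, 119, 164, 206 and 246. The row is tilted slightly, and the eraser at (418,110) and sharpener at (402,272) are clear of it.

```bash
python3 - <<'E'
from loc import *
d=dict(np.load("wrist1.npz"))
P=rays(d,[(340,68),(392,68),(390,119),(339,119),(339,164),(387,164),(384,206),(382,246)],64.5);print(P.round(1))
print("box corners",rays(d,[(267,44),(444,44)],66).round(1))
for n in("top","side"):
    C=cloud(dict(np.load(n+"0.npz")));m=(C[...,0]>560)&(C[...,0]<760)&(abs(C[...,1]+230)<160)&(C[...,2]>72)&(C[...,2]<600)
    for x in range(560,760,20):
        k=m&(C[...,0]>=x)&(C[...,0]<x+20);print(n,x,k.sum(),C[k][:,2].max().round() if k.any() else "",end="; ")
E
```

```text
[[ 514.8 -115.9   64.5]
 [ 562.2 -115.    64.5]
 [ 564.1 -159.7   64.5]
 [ 515.6 -160.6   64.5]
 [ 517.1 -203.6   64.5]
 [ 564.8 -202.7   64.5]
 [ 565.3 -246.2   64.5]
 [ 566.7 -291.1   64.5]]
box corners [[449.2 -97.8  66. ]
 [606.3 -94.9  66. ]]
top 560 39 83.0; top 580 117 84.0; top 600 1 72.0; top 620 0 ; top 640 0 ; top 660 44 86.0; top 680 190 91.0; top 700 157 92.0; top 720 57 88.0; top 740 2250 201.0; side 560 26 82.0; side 580 78 84.0; side 600 1 72.0; side 620 0 ; side 640 0 ; side 660 30 85.0; side 680 115 93.0; side 700 131 93.0; side 720 58 88.0; side 740 2813 508.0;
```

```bash
cat > press.py <<'E'
from loc import *
from rig import r, telemetry, eyes
yaw=np.radians(1.4);q=down(yaw);c=np.array([541,-226.5])
def panel(i): return c+(i-2)*44*np.array([-np.sin(yaw),np.cos(yaw)])
def press(i,F=4.5,zt=81.0):
    x,y=panel(i)
    r.move_linear([x,y,104],q,velocity=120); r.pause(.2)
    f0=telemetry.state()["ft_force"]
    hit=r.move_linear([x,y,zt],q,velocity=15,until_force=F)
    s=telemetry.state();print(i,hit,s["ee_pos"].round(2),(s["ft_force"]-f0).round(2),round(s["t"],2),flush=True)
    r.pause(.2); s2=telemetry.state();print("  ",s2["ee_pos"].round(2),(s2["ft_force"]-f0).round(2))
    r.move_linear([x,y,104],q,velocity=60)
    return s["ee_pos"][2]
E
python3 - <<'E'
from press import *
press(2)
E
```

```text
2 True [ 541.   -226.51   86.69] [-0.22 -0.46  7.6 ] 5.03
   [ 541.   -226.48   86.66] [-1.16  0.97  7.23]
```

Panel 2 is rigid, with contact right at the expected height. I'll carry on with the others and stop when one gives.

```bash
python3 - <<'E'
from press import *
for i in (3,4,1,0):
    if press(i)<85: break
p=telemetry.state()["ee_pos"];r.pause(.5)
r.move_linear([480,-226,230],q,velocity=200)
for n in("top","side"):
    d=eyes.get_image(n);x0,y0,x1,y1={"top":(292,150,442,262),"side":(270,130,390,230)}[n]
    cv2.imwrite(f"pics/{n}2.png",cv2.resize(d["color"][y0:y1,x0:x1],None,fx=4,fy=4));np.savez(n+"2.npz",**d)
print(telemetry.state()["t"])
E
```

```text
3 True [ 539.89 -182.5    86.64] [-1.   -0.2   5.41] 7.47
   [ 539.9  -182.52   86.65] [-0.77  0.44  6.17]
4 True [ 538.84 -138.55   86.64] [-1.21 -0.56  7.33] 9.93
   [ 538.82 -138.54   86.65] [-1.08 -0.31  6.73]
1 True [ 542.06 -270.5    86.71] [-0.47 -0.25  4.82] 13.1
   [ 542.05 -270.48   86.67] [ 0.29 -0.95  5.57]
0 True [ 543.09 -314.45   83.62] [ 0.08 -1.9   2.47] 15.69
   [ 543.08 -314.43   83.6 ] [-0.16 -1.15  3.23]
17.975
```

View pics/side2.png

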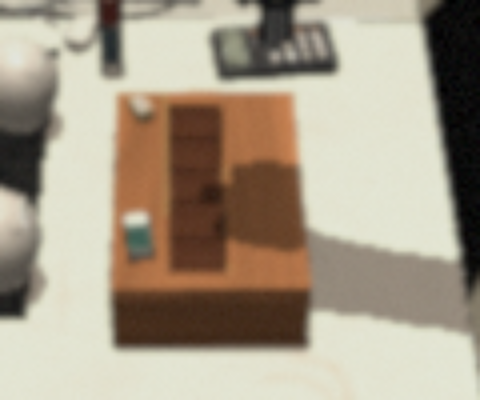

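The drawer is still shut, as there is no pale tray on the box's right (-x) side around (310,200). Panel 0 gave about 2.9 mm, so it is the catch. I'll press it further, to about 5.2 mm.

```bash
python3 - <<'E'
from press import *
press(0,F=12,zt=81.3)
r.pause(.3)
x,y=panel(0)
r.move_linear([x-60,y,250],q,velocity=200);r.pause(.5)
for n in("top","side"):
    d=eyes.get_image(n);x0,y0,x1,y1={"top":(292,150,442,262),"side":(270,130,390,230)}[n]
    cv2.imwrite(f"pics/{n}3.png",cv2.resize(d["color"][y0:y1,x0:x1],None,fx=4,fy=4));np.savez(n+"3.npz",**d)
print(telemetry.state()["t"])
E
```

```text
0 False [ 543.15 -314.48   81.41] [-0.93  0.59  3.  ] 21.38
   [ 543.18 -314.45   81.36] [-2.31  0.55  3.78]
23.9417
```

View pics/side3.png

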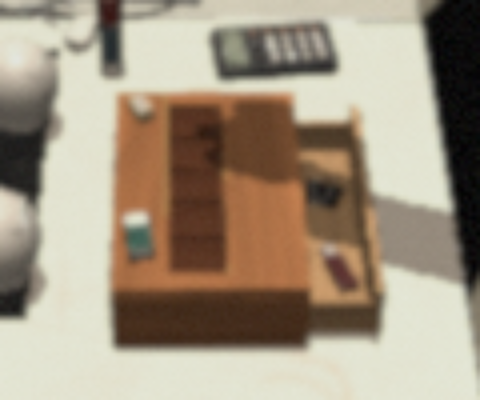

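View pics/top3.png

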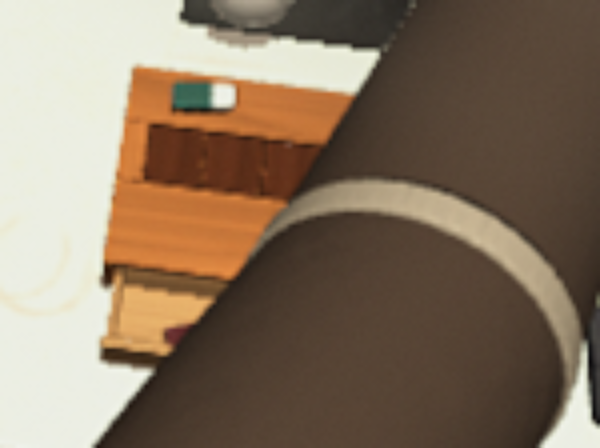

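The side view shows the drawer out by about 70 of the crop's pixels, at u≈305–378. The box's 160 mm covers about 190 px, so that is about 60 mm, fully out. Eraser, sharpener and calculator have not moved, and the hand is well clear above.

```bash
python3 -c "
from rig import job
print(job.hand_in())"
```

```text
the job is handed in; nothing more can be done
None
```

Panel 0 (the robot's far right) was the catch: pressing it in about 5 mm sprang the drawer fully out, I let it go and took the hand clear with the visible items undisturbed, and I handed the job in about 24 s into the 48 s limit.

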